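# Make ready the bearing blow-off stand

## Robot

A 6-joint arm with a two-finger parallel gripper is mounted at the origin on the work surface. World frame = base frame: x ahead of the robot, y to its left, z up, the work surface at z = 0. Lengths are in mm, angles in rad, forces in N, time in s.
With the tool pointing down it reaches from about 250 to 800 mm from the base axis. Payload 8.5 kg.
Tool frame: the origin (TCP) lies on the centre line of the jaws, within the pads' length; the fingertips stand 19 mm ahead of it and the grasp point (between the pads) is the TCP; z points along the fingers, y is the line along which they close (so a half turn about z gives the same grasp; the last joint's range is limited). The gripper opens to 85 mm and grips with 20 to 120 N. Pads are 22 mm wide; open, the fingers measure 114 mm over their backs; the gripper's body (76 mm by 85 mm) begins 54 mm behind the grasp point. The pads swing forward as they close: fully open they stand 13 mm farther back than shut.
Start: joints at [-1.221, 0.238, -0.013, 1.319, 0, 1.571], TCP at [179.906, -493.168, 250.276] pointing down, gripper open.
Joint ranges: [-2.66, 2.66], [-1.03, 1.9], [-1.14, 1.46], [-1.82, 2.27], [-1.45, 1.34], [-3.14, 3.14]. Speed limits (rad/s): [2.22, 2.22, 2.79, 3.14, 3.14, 3.14].

## Interface

Orientations are given as a unit quaternion [w, x, y, z].
In Python, from cell import ctrl, read_camera gives the robot as it stands. The module is installed in compiled form; this text tells all that it offers.
- The arm moves only by the tool arm_command, never from a script. Its argument "steps" is text: rows parted by semicolons, each of 5 numbers parted by spaces: the gripper command: -1 is shut, 1 is fully open, values between are in proportion, then the shift along the tool's x, y, z in units of 0.02 m (1.0 is 0.02 m), then the turn about the tool's z in units of 5 degrees (1.0 is 5 degrees). In form: claw dx dy dz spin; .... A call has 1 to 10 rows; each row shifts and turns the commanded pose from where the row before left it, along the tool's axes as they then stand; what a row does not reach is not made up. A row lasts 1/12 s, in which the tool goes at most 41.7 mm and 7.16 degrees, less where a joint would pass 70% of its speed; a pose out of reach is approached as far as the arm can. A call with a number of a shift or a turn outside -1 to 1 is refused whole. A call with a gripper value outside its range is refused whole. The fingers move at their own pace and stop on an object; the grip force is fixed at half the most. Time passes only in rows, so rows that do not move let the fingers close. It gives the time, the measured TCP pose, the force, the opening and the grip force at its end, in the units of the state.
- ctrl.get_obs(): the state, without advancing time (a new reading comes with each control period).
- read_camera(name): name is "scene" or "top" or "wrist"; returns a dict with "img" (400x640x3 uint8, red, green, blue), "mtx" (3x3 intrinsics, pixels), "T" (4x4, takes a point from camera to world coordinates); the wrist camera has in their place "tool_from_camera" (4x4, takes a point from camera to tool coordinates, whose origin is the TCP and whose axes are the flange's). Camera axes: x right, y down, z forward; pixel columns grow to the right and rows downward; lengths in mm; the calibration is good to about 2 mm. A picture is of the moment at which its call begins: read the wrist's pose just before it. There is no depth.
- ctrl.finish_job(): hands the job in; it is judged then, once.
The state is a dict: "time": time; "joint_positions": joint angles; "qvel": joint speeds; "tau": joint torques, N m; "tool_pos": TCP position; "ee_rot": TCP orientation; "ft_force": force on the tool from outside, world axes, zero at the start; "wrist_torque": the same for the moment, N m; "grip_width": finger opening in mm; "grasp_force": force on a finger pad.
Only numpy, scipy, OpenCV 4.12 (cv2) and the standard library are available. Lean on these libraries where they do the work, as an engineer would, in place of code of your own. Each camera call takes 0.05 s, during which the arm holds its last target. There are 200 camera calls.

## Task

Get the blow-off stand ready: first push its sprung tilt platform down until it lies level and the catch holds it, then stand every bearing on the platform, each flat on its disc inside the green edge with the orange plug up. Last, screw the air elbow in clockwise by its red tab until it stiffens, and stop with the nozzle pointing straight at the platform along the yellow line. Leave the carton, the cup and the grease tin where they are.

Things in the scene. Friction and masses are not known exactly. Their poses are not given: they have to be found in the camera images.
- platform (a joint): Tilt (rad) of the aluminium platform hinged on the stand along its far edge; a spring lifts its near edge. 0.42 = sprung up (near edge about 57 mm higher); 0 = level; bottom stop at -0.02. Pushed fully down, its steel tongue snaps under the brass catch, which keeps it level (within 0.02); let go before that, it springs back up.
- platform_top (a point): Middle of the platform's top face; x points from the near edge to the hinged far edge, y along the hinge towards the air block, z out of the face. Level, it is 49 mm above the bench. Platform 140 (x) by 230 (y) by 8 mm; a green edge 4 mm wide and 4 mm high leaves 132 by 222 mm of flat floor. The hinge axis is at x = +70 mm, 4 mm under the face.
- push_patch (a point): Middle of the flat black rubber patch (32 by 70 mm) on the platform's top face, 35 mm on the near side of its middle: push down here. It takes about 3 N at first, rising to about 10 N as the catch snaps. Bearings may stand on it too.
- catch (a joint): Travel (m) of the brass spring catch: 0 = home (also when the platform is up), up to 0.014 pushed back towards the robot. It moves by itself as the platform's tongue passes and need not be touched; platform level with the catch at 0 means held. Catch and blue bracket: beyond the middle of the near edge, at platform x -73 to -125 mm (and a black pull to -144), 50 mm wide, up to 71 mm above the bench.
- elbow (a joint): How far (rad) the brass air elbow is screwed in, clockwise from above being positive. Starts at 0 to 0.7; even thread friction of about 0.15 N m up to 1.8, then the seal makes it gradually stiffer (about 0.1 N m more at 2.2) up to a hard stop at about 2.5. At 2.2 the nozzle points straight at the platform along the yellow line. It stays where it is left.
- elbow_grip (a point): Grip point on the elbow's turning axis, in its upright red tab, 91 mm above the bench. Tab 36 mm long (along x) by 14 mm thick (along y), from 71 to 103 mm above the bench; x points along the nozzle, z up. The nozzle (12 mm thick, 15 at the barbs) sticks out below the tab to 60 mm from the axis, at 57 mm above the bench.
- nozzle_tip (a point): Middle of the nozzle's open end, 60 mm from the turning axis.
- stand: The grey blow-off stand that carries platform, catch and elbow, screwed to the bench; base plate 240 by 360 mm, 12 mm thick. Origin on the bench below the middle of the level platform; x towards the hinge, y towards the air block (52 mm square, top at 40 mm), in which the elbow's axis stands at x = 0, y = 195 mm.
- bearing1: A thrust bearing, a flat steel disc 50 mm in diameter and 10 mm thick (70 to 140 g), with an orange carrying plug, 28 mm in diameter, rising from its middle to 42 mm; grip it by the plug. Origin at the centre of the disc's underside, z up through the plug. May be absent.
- bearing2: A thrust bearing, a flat steel disc 50 mm in diameter and 10 mm thick (70 to 140 g), with an orange carrying plug, 28 mm in diameter, rising from its middle to 42 mm; grip it by the plug. Origin at the centre of the disc's underside, z up through the plug. May be absent.
- bearing3: A thrust bearing, a flat steel disc 50 mm in diameter and 10 mm thick (70 to 140 g), with an orange carrying plug, 28 mm in diameter, rising from its middle to 42 mm; grip it by the plug. Origin at the centre of the disc's underside, z up through the plug. May be absent.
- bearing4: A thrust bearing, a flat steel disc 50 mm in diameter and 10 mm thick (70 to 140 g), with an orange carrying plug, 28 mm in diameter, rising from its middle to 42 mm; grip it by the plug. Origin at the centre of the disc's underside, z up through the plug. May be absent.
- bearing5: A thrust bearing, a flat steel disc 50 mm in diameter and 10 mm thick (70 to 140 g), with an orange carrying plug, 28 mm in diameter, rising from its middle to 42 mm; grip it by the plug. Origin at the centre of the disc's underside, z up through the plug. May be absent.
- bearing6: A thrust bearing, a flat steel disc 50 mm in diameter and 10 mm thick (70 to 140 g), with an orange carrying plug, 28 mm in diameter, rising from its middle to 42 mm; grip it by the plug. Origin at the centre of the disc's underside, z up through the plug. May be absent.
- carton: Bystander: black and orange bearing carton, lying flat, 100 by 110 mm and 45 mm high, origin under its middle.
- cup: Bystander: blue plastic cup, 72 mm wide and 85 mm high, origin under its middle.
- tin: Bystander: grease tin, 70 mm in diameter and 70 mm high, yellow, origin under its middle.
Things that resemble listed ones, but are neither listed nor needed, are in the scene too. What is shaped like the bearing5 but purple or turquoise is not meant.

How it is judged (in metres and radians):
On the way, in this order (a step that is already met when the one before it is completed fails the run):
1. the platform is level and held by the catch (value of joint platform between -0.035 and 0.035 rad and value of joint catch below 0.004 m), for 0.3 s.
2. every bearing stands flat on the level platform (all of step 1 and x of bearing1 in the frame of platform_top between -0.048 and 0.048 m and y of bearing1 in the frame of platform_top between -0.092 and 0.092 m and z of bearing1 in the frame of platform_top between -0.004 and 0.004 m and angle between each of bearing1, bearing2, bearing3, bearing4, bearing5, bearing6's own z axis and vertical below 0.1 rad and linear speed of each of bearing1, bearing2, bearing3, bearing4, bearing5, bearing6 below 0.03 m/s and x of bearing2 in the frame of platform_top between -0.048 and 0.048 m and y of bearing2 in the frame of platform_top between -0.092 and 0.092 m and z of bearing2 in the frame of platform_top between -0.004 and 0.004 m and x of bearing3 in the frame of platform_top between -0.048 and 0.048 m and y of bearing3 in the frame of platform_top between -0.092 and 0.092 m and z of bearing3 in the frame of platform_top between -0.004 and 0.004 m and x of bearing4 in the frame of platform_top between -0.048 and 0.048 m and y of bearing4 in the frame of platform_top between -0.092 and 0.092 m and z of bearing4 in the frame of platform_top between -0.004 and 0.004 m and x of bearing5 in the frame of platform_top between -0.048 and 0.048 m and y of bearing5 in the frame of platform_top between -0.092 and 0.092 m and z of bearing5 in the frame of platform_top between -0.004 and 0.004 m and x of bearing6 in the frame of platform_top between -0.048 and 0.048 m and y of bearing6 in the frame of platform_top between -0.092 and 0.092 m and z of bearing6 in the frame of platform_top between -0.004 and 0.004 m), for 0.2 s.
3. the elbow is screwed in with its nozzle pointing at the platform (value of joint elbow between 2 and 2.4 rad), for 0.2 s.
At the end, for the whole second after the job is handed in: The platform is level within 2 degrees and held by its catch; every bearing present stands flat and at rest on the platform inside the edge (within 4 mm of its floor, upright within about 6 degrees); the elbow is screwed in to 2.2 rad within 0.2, nozzle pointing at the platform (all of step 2 and all of step 3 and velocity of joint elbow between -0.05 and 0.05 rad/s); the robot touches nothing.
It fails at once if a bystander (carton, cup or grease tin) is moved more than 40 mm (distance of any of carton, cup, tin from where it was at the start of the episode above 0.04 m).
Of bearing1, bearing2, bearing3, bearing4, bearing5, bearing6 only 4 to 6 are there at a start; the rules pass over those that are not, and their reading is None.
At some moment in a run one of bearing1, bearing2, bearing3, bearing4, bearing5, bearing6 may be knocked a few centimetres aside while the robot is not near it.
Once in a run the grip may slacken for a moment while it holds something.
It also fails if it takes over 210 s, if anything falls off the work surface, if the arm or the gripper's body presses on something with over 40 N, if the wrist force passes 120 N, or if a joint passes its speed limit or range.

## Working session

There is one attempt and no reset: what is moved stays moved. The work goes in short steps, Python scripts to look and compute and a tool call to move; the robot and the scene stay as the last step left them, time stands still between calls to the robot, and variables do not carry over. Pictures are saved under pics/ and viewed, at most 14 in all, crops included, and the job is handed in when it is done.

Besides the shell and the picture viewer there is one more tool, called after "Emit:" as name(argument=value, ...) on one line, values as JSON. arm_command: Moves the arm, as the interface text tells. Its arguments: {"type":"object","properties":{"steps":{"type":"string"}},"required":["steps"]}

```bash
mkdir -p pics; cat > h.py <<'E'
import numpy as np, cv2
from cell import ctrl, read_camera
def snap(n,f):
    c=read_camera(n); cv2.imwrite('pics/'+f,cv2.cvtColor(c['img'],cv2.COLOR_RGB2BGR)); return c
def ray(c,u,v,z):
    T=np.array(c['T']);d=T[:3,:3]@np.linalg.inv(c['mtx'])@[u,v,1];o=T[:3,3]
    return o+d*(z-o[2])/d[2]
def proj(c,p):
    T=np.linalg.inv(c['T']);q=np.array(c['mtx'])@(T[:3,:3]@p+T[:3,3]);return q[:2]/q[2]
E
python3 - <<'E'
from h import *
import pickle
for n in('top','scene'):
    c=snap(n,n+'0.png');pickle.dump({k:c[k] for k in c},open(n+'.pkl','wb'));print(c['mtx'],c['T'])
print(ctrl.get_obs())
E
```

```text
[[475.62937207   0.         325.10399791]
 [  0.         475.62937207 196.66669257]
 [  0.           0.           1.        ]] [[-1.24036399e-02 -9.77769174e-01  2.09316965e-01  2.93500354e+02]
 [-9.99922751e-01  1.19612351e-02 -3.37934749e-03 -2.75816858e+01]
 [ 8.00532382e-04 -2.09342712e-01 -9.77842006e-01  1.29251108e+03]
 [ 0.00000000e+00  0.00000000e+00  0.00000000e+00  1.00000000e+00]]
[[391.10155491   0.         322.85971955]
 [  0.         391.10155491 205.56883342]
 [  0.           0.           1.        ]] [[ 8.89667640e-01  2.32895709e-01 -3.92748112e-01  9.03593796e+02]
 [ 4.56562123e-01 -4.66016805e-01  7.57878199e-01 -7.44470061e+02]
 [-6.52063980e-03 -8.53573621e-01 -5.20931431e-01  5.84634287e+02]
 [ 0.00000000e+00  0.00000000e+00  0.00000000e+00  1.00000000e+00]]
{'time': 0.1, 'joint_positions': array([-1.22099454e+00,  2.38725182e-01, -1.41375508e-02,  1.31918845e+00,
        2.57799157e-05,  1.57082189e+00]), 'qvel': array([-0.0005264 , -0.00216399,  0.00150662, -0.00148604, -0.0001516 ,
       -0.00094725]), 'tau': array([-8.19406068e-05, -5.39721859e+01,  3.46996915e+01,  1.34391899e-02,
       -2.61271947e-05,  1.66521367e-06]), 'tool_pos': array([ 179.81809971, -492.89552278,  249.75219897]), 'ee_rot': array([-6.20098473e-04,  9.84745821e-01,  1.73997916e-01, -9.64938660e-05]), 'ft_force': array([ 0.01669892,  0.04157866, -0.13226573]), 'wrist_torque': array([-0.02245946,  0.02727223, -0.02910077]), 'grasp_force': 0.0, 'grip_width': 85.46044382024357}
```

View pics/top0.png

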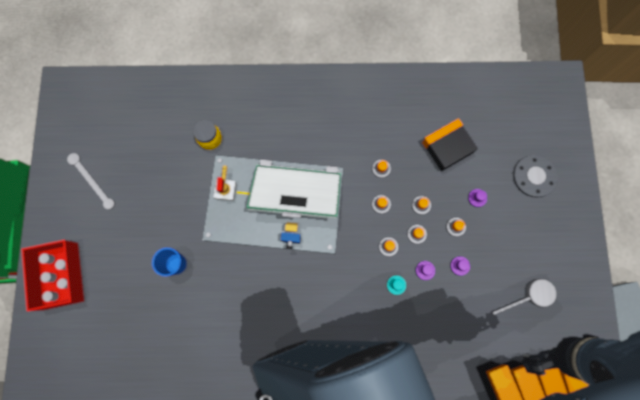

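View pics/scene0.png

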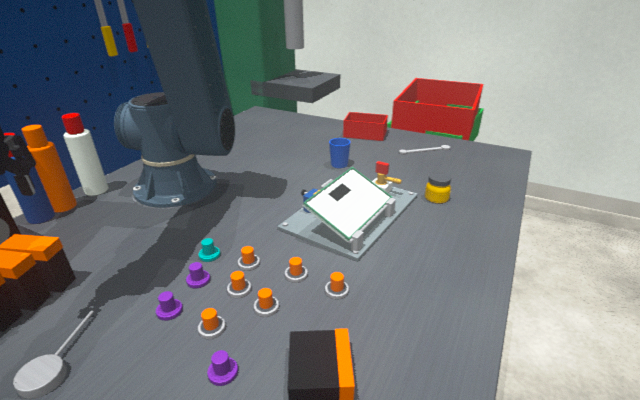

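The top view shows six orange bearings near (382,167), (382,203), (422,204), (457,226), (417,233) and (389,246). The stand is at (273,203), with the elbow at (222,185). The decoys are purple and turquoise.

```bash
python3 - <<'E'
import cv2
i=cv2.imread('pics/top0.png')
cv2.imwrite('pics/a.png',cv2.resize(i[145:260,195:350],None,fx=5,fy=5,interpolation=cv2.INTER_CUBIC))
cv2.imwrite('pics/b.png',cv2.resize(i[145:265,360:500],None,fx=5,fy=5,interpolation=cv2.INTER_CUBIC))
E
```

```text
(no output)
```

View pics/a.png

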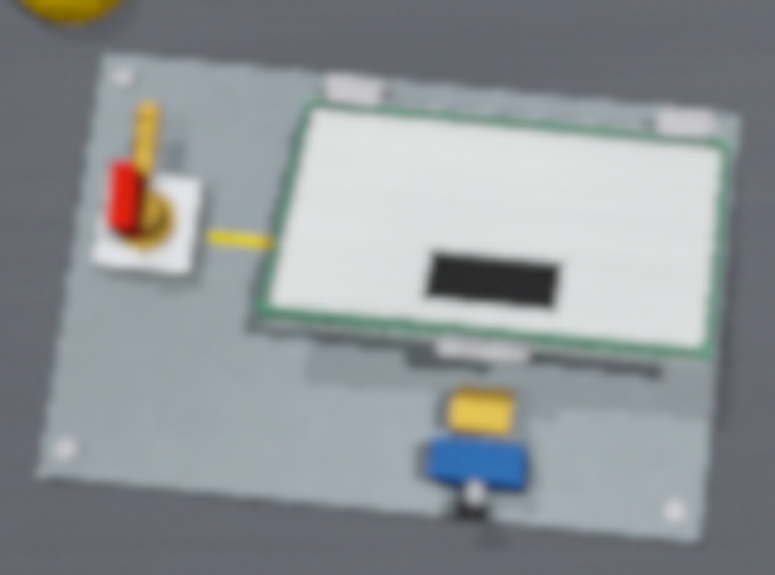

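View pics/b.png

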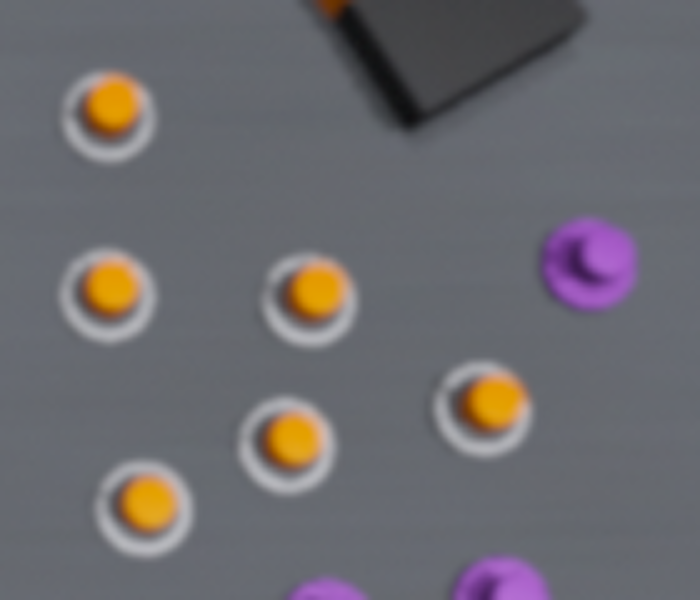

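The stand lies nearly square to the world, turned slightly. The base plate corners in the crop are (105,53), (40,475), (700,540) and (742,115). The six bearing discs are clear, so I'll fit the stand pose from these points.

```bash
cat > fit.py <<'E'
from h import *
import pickle
from scipy.optimize import least_squares
c=pickle.load(open('top.pkl','rb'))
def tilt(x,z,t=.42):
    s,k=np.sin(t),np.cos(t);return 70+(x-70)*k+(z-45)*s, 45-(x-70)*s+(z-45)*k
L=[];U=[]
def add(x,y,z,u,v): L.append((x,y,z));U.append(((u+.5)/5-.5+195,(v+.5)/5-.5+145))
for x,y,u,v in[(70,115,306,100),(70,-115,732,140),(-70,115,258,318),(-70,-115,714,360)]:
    X,Z=tilt(x,53);add(X,y,Z,u,v)
for x,y,u,v in[(-19,35,433,250),(-19,-35,562,264),(-51,35,425,297),(-51,-35,556,309)]:
    X,Z=tilt(x,49.5);add(X,y,Z,u,v)
for x,y,u,v in[(26,169,205,182),(-26,169,192,274),(-26,221,94,262)]: add(x,y,40,u,v)
L=np.array(L,float);U=np.array(U)
def W(p,L):
    k,s=np.cos(p[2]),np.sin(p[2]);L=np.atleast_2d(L)
    return np.c_[p[0]+k*L[:,0]-s*L[:,1],p[1]+s*L[:,0]+k*L[:,1],L[:,2]]
f=lambda p:np.ravel([proj(c,q) for q in W(p,L)]-U)
r=least_squares(f,[400,100,0],loss='soft_l1')
if __name__=='__main__':
    print(r.x,f(r.x).round(1).reshape(-1,2).tolist())
    for n,q in dict(patch=(*tilt(-35,49)[:1],0,tilt(-35,49)[1]),elb=(0,195,91),mid=(0,0,49)).items(): print(n,W(r.x,q).round(1))
    for u,v in [(109,116),(109,295),(310,299),(483,409),(287,445),(145,508)]:
        print(ray(c,(u+.5)/5-.5+360,(v+.5)/5-.5+145,9).round(1))
    for u,v in [(112,105),(112,288),(319,290),(496,403),(295,439),(150,503)]:
        print('plug',ray(c,(u+.5)/5-.5+360,(v+.5)/5-.5+145,40).round(1))
    print('cup',ray(c,170,262,85).round(),'tin',ray(c,206,131,70).round(),'carton',ray(c,451,147,45).round())
    # elbow nozzle tip direction
    print('noz',ray(c,(148+.5)/5-.5+195,(105+.5)/5-.5+145,63).round(1))
E
python3 fit.py
```

```text
[ 564.19987262   46.85734048 -402.23568094] [[0.6, 0.0], [0.0, 0.2], [0.5, -1.3], [-0.3, -0.8], [-0.2, 0.0], [0.8, -0.2], [-0.4, 0.6], [0.6, 0.9], [-0.6, -0.3], [-0.7, -0.0], [-0.2, 0.5]]
patch [[540.1  49.6  91.5]]
elb [[586.  240.6  91. ]]
mid [[564.2  46.9  49. ]]
[ 648.9 -190.5    9. ]
[ 546.8 -186.7    9. ]
[ 543.3 -297.1    9. ]
[ 481.1 -388.1    9. ]
[ 462.7 -280.2    9. ]
[ 429.4 -201.7    9. ]
plug [ 646.5 -188.4   40. ]
plug [ 544.5 -184.6   40. ]
plug [ 542.1 -295.7   40. ]
plug [ 479.7 -386.5   40. ]
plug [ 461.7 -278.5   40. ]
plug [ 428.7 -200.3   40. ]
cup [388. 361.  85.] tin [741. 288.  70.] carton [ 696. -379.   45.]
noz [645.2 237.6  63. ]
```

Emit:
arm_command(steps="-1 0 0 0 -1;-1 0 0 0 -1;-1 0 0 0 -1;-1 0 0 0 -1;-1 0 0 0 -1;-1 0 0 0 -1;-1 0 0 0 -1;-1 0 0 0 -1;-1 0 0 0 -1;-1 0 0 0 -1")

```text
time: 0.93
tool_pos: [179.8, -492.9, 249.9]
ee_rot: [-0.0, 0.818, 0.576, 0.0]
ft_force: [-0.7, -0.2, 0.6]
grip_width: 0.1
grasp_force: 0.0
```

```bash
cat >> h.py <<'E'
def th(o):
    w,x,y,z=o['ee_rot'];return 2*np.arctan2(y,x)
def go(*tgt,theta=None):
    o=ctrl.get_obs();p=o['tool_pos'];t=th(o);d=np.array(tgt)-p
    print('t',round(o['time'],1),'pos',p.round(1),'th',round(t,3),'j6',o['joint_positions'][5].round(2),'F',o['ft_force'].round(1),'w',round(o['grip_width'],1))
    print('units x y z:',(np.array([np.cos(t)*d[0]+np.sin(t)*d[1],np.sin(t)*d[0]-np.cos(t)*d[1],-d[2]])/20).round(2), '' if theta is None else ('spin',round(-np.degrees((theta-t+np.pi/2)%np.pi-np.pi/2)/5,2)))
E
python3 -c "
from h import *
go(540,49.6,150,theta=np.pi)"
```

```text
t 0.9 pos [ 179.8 -492.9  249.9] th 1.227 j6 0.69 F [-0.7 -0.2  0.6] w 0.1
units x y z: [31.61  7.8   4.99] ('spin', np.float64(14.06))
```

Emit:
arm_command(steps="-1 0 0 0 -1;-1 0 0 0 -1;-1 0 0 0 -1;-1 0 0 0 -1;-1 0 0 0 -1;-1 0 0 0 -1;-1 0 0 0 -1;-1 0 0 0 -1;-1 0 0 0 -1;-1 0 0 0 -1")

```text
time: 1.77
tool_pos: [179.8, -493.0, 249.9]
ee_rot: [-0.0, 0.498, 0.867, 0.0]
ft_force: [-0.8, -1.5, -0.0]
grip_width: -0.2
grasp_force: 0.0
```

Emit:
arm_command(steps="-1 0 0 0 -1;-1 0 0 0 -1;-1 0 0 0 -1;-1 0 0 0 -1;-1 0 0 0 -1;-1 0 0 0 -1;-1 0 0 0 -1;-1 0 0 0 -1;-1 0 0 0 -1;-1 0 0 0 -1")

```text
time: 2.6
tool_pos: [179.8, -493.0, 249.9]
ee_rot: [-0.0, 0.085, 0.996, 0.0]
ft_force: [0.4, 0.6, -1.2]
grip_width: -0.2
grasp_force: 0.0
```

Emit:
arm_command(steps="-1 0 0 0 -1;-1 0 0 0 -0.9;-1 -1 1 0 0;-1 -1 1 0 0;-1 -1 1 0 0;-1 -1 1 0 0;-1 -1 1 0 0;-1 -1 1 0 0;-1 -1 1 0 0;-1 -1 1 0 0")

```text
time: 3.43
tool_pos: [341.8, -333.2, 250.1]
ee_rot: [-0.0, 0.004, 1.0, 0.0]
ft_force: [0.1, -0.6, 0.6]
grip_width: 0.1
grasp_force: 0.0
```

Emit:
arm_command(steps="-1 -1 1 0 0;-1 -1 1 0 0;-1 -1 1 0 0;-1 -1 1 0 0;-1 -1 1 0 0;-1 -1 1 0 0;-1 -1 1 0 0;-1 -1 1 0 0;-1 -1 1 0 0;-1 -1 1 0 0")

```text
time: 4.27
tool_pos: [543.5, -134.8, 250.0]
ee_rot: [-0.0, 0.004, 1.0, 0.0]
ft_force: [-0.6, -0.7, 0.1]
grip_width: 0.3
grasp_force: 0.0
```

```bash
python3 -c "
from h import *
go(538,49.6,130,theta=np.pi)"
```

```text
t 4.3 pos [ 543.5 -134.8  250. ] th 3.134 j6 -0.24 F [-0.6 -0.7  0.1] w 0.3
units x y z: [0.35 9.22 6.  ] ('spin', np.float64(-0.09))
```

Emit:
arm_command(steps="-1 0 1 0 0;-1 0.3 1 0 0;-1 0 1 0.5 0;-1 0 1 0.5 0;-1 0 1 0.5 0;-1 0 1 1 0;-1 0 1 1 0;-1 0 1 1 0;-1 0 1 1 0;-1 0 0.2 0.5 0")

```text
time: 5.1
tool_pos: [536.9, 50.2, 127.8]
ee_rot: [-0.002, 0.003, 1.0, 0.0]
ft_force: [-1.0, -1.2, -0.3]
grip_width: 0.2
grasp_force: 0.0
```

Emit:
arm_command(steps="-1 0 0 0.4 0;-1 0 0 0.4 0;-1 0.1 0 0.4 0;-1 0.1 0 0.4 0;-1 0.1 0 0.3 0;-1 0.1 0 0.3 0;-1 0 0 0.3 0;-1 0 0 0.2 0;-1 0 0 0.2 0;-1 0 0 0.2 0")

```text
time: 5.93
tool_pos: [529.3, 47.9, 68.1]
ee_rot: [-0.001, 0.004, 1.0, 0.0]
ft_force: [-3.7, 3.1, 6.5]
grip_width: -0.3
grasp_force: 3.2
```

Emit:
arm_command(steps="-1 0 0 0.2 0;-1 0 0 0.1 0;-1 0 0 0.1 0;-1 0 0 0 0;-1 0 0 0 0")

```text
time: 6.35
tool_pos: [529.4, 48.0, 65.3]
ee_rot: [0.001, 0.004, 1.0, 0.0]
ft_force: [-22.5, 1.3, 67.2]
grip_width: -0.1
grasp_force: 34.0
```

Emit:
arm_command(steps="-1 0 0 -0.5 0;-1 0 0 -0.5 0;-1 0 0 -1 0;-1 0 0 -1 0;-1 0 0 -1 0;0.2 0 0 -1 0;0.2 0 -1 -0.5 0;0.2 0 -1 0 0;0.2 0 -1 0 0;0.2 0 -1 0 0")

```text
time: 7.18
tool_pos: [529.3, -33.1, 170.1]
ee_rot: [-0.0, 0.004, 1.0, -0.0]
ft_force: [0.3, -0.4, 0.3]
grip_width: 51.1
grasp_force: 0.0
```

Emit:
arm_command(steps="0.2 0 -1 0 0;0.2 0 -1 0 0;0.2 0 -1 0 0;0.2 0 -1 0 0;0.2 0 -1 0 0;0.2 0 -1 0 0;0.2 0 -1 0 0;0.2 0 -1 0 0;0.2 0 0 0 0;0.2 0 0 0 0")

```text
time: 8.02
tool_pos: [527.8, -192.9, 169.6]
ee_rot: [-0.001, 0.005, 1.0, 0.0]
ft_force: [0.0, 0.7, -0.3]
grip_width: 51.3
grasp_force: 0.0
```

```bash
python3 - <<'E'
from h import *
go(546,-186,30,theta=np.pi)
c=snap('top','top1.png')
i=cv2.imread('pics/top1.png')
cv2.imwrite('pics/c.png',cv2.resize(i[145:270,195:500],None,fx=2.6,fy=2.6,interpolation=cv2.INTER_CUBIC))
E
```

```text
t 8.0 pos [ 527.8 -192.9  169.6] th 3.131 j6 -0.34 F [ 0.   0.7 -0.3] w 51.3
units x y z: [-0.91  0.35  6.98] ('spin', np.float64(-0.12))
```

View pics/c.png

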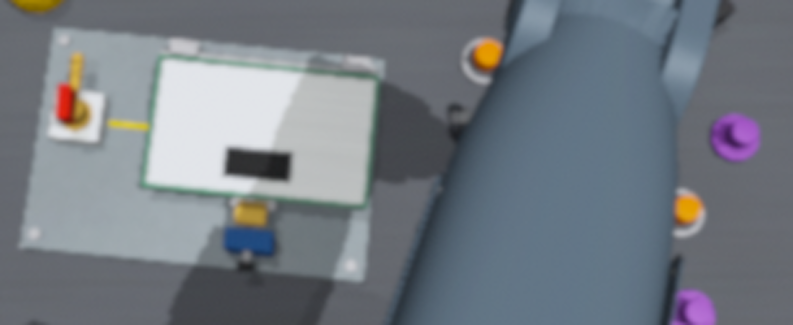

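Picture: the platform now lies flat, held under the catch at crop (250,212). The patch sits at (258,164), and the arm hides the middle bearings. I'll tighten the platform fit and pick bearing 2.

```bash
python3 - <<'E'
from fit import *
L2=np.array([(70,115,53),(70,-115,53),(-70,115,53),(-70,-115,53),(26,169,40),(-26,169,40),(-26,221,40)],float)
U2=(np.array([(157,56),(379,76),(140,186),(366,206),(105,93),(99,143),(48,136)])+.5)/2.6-.5+[195,145]
f2=lambda p:np.r_[f(p),np.ravel([proj(c,q) for q in W(p,L2)]-U2)]
r=least_squares(f2,[564,47,-.112],loss='soft_l1');print(r.x,f2(r.x).round(1)[-14:])
for y in(75,0,-75):
    for x in(33,-33): print(x,y,W(r.x,(x,y,49)).round(1))
print(W(r.x,(0,195,91)))
E
```

```text
[ 5.64502751e+02  4.72099789e+01 -1.10679701e-01] [ 0.9 -0.6  0.3 -0.2  0.7  0.3  0.4  1.1 -0.2  0.2 -0.6 -0.4 -0.1  0.5]
33 75 [[605.6 118.1  49. ]]
-33 75 [[540.  125.4  49. ]]
33 0 [[597.3  43.6  49. ]]
-33 0 [[531.7  50.9  49. ]]
33 -75 [[589. -31.  49.]]
-33 -75 [[523.4 -23.7  49. ]]
[[586.04125521 241.01682304  91.        ]]
```

Emit:
arm_command(steps="0.3 -0.9 0.35 1 -0.1;0.3 0 0 1 0;0.3 0 0 1 0;0.3 0 0 1 0;0.3 0 0 1 0;0.3 0 0 1 0;0.3 0 0 0.6 0;0.3 0 0 0.4 0;0.3 0 0 0 0;0.3 0 0 0 0")

```text
time: 8.9
tool_pos: [546.4, -184.5, 30.4]
ee_rot: [-0.0, -0.001, 1.0, 0.0]
ft_force: [0.7, 0.6, 0.2]
grip_width: 55.4
grasp_force: 0.0
```

Emit:
arm_command(steps="-1 0 0 0 0;-1 0 0 0 0;-1 0 0 0 0;-1 0 0 0 0;-1 0 0 0 0;-1 0 0 0 0")

```text
time: 9.4
tool_pos: [547.2, -185.2, 31.6]
ee_rot: [0.001, -0.0, 1.0, -0.0]
ft_force: [-0.0, 0.1, 5.9]
grip_width: 26.3
grasp_force: 58.9
```

Emit:
arm_command(steps="-1 0 0 -0.5 0;-1 0 0 -1 0;-1 0 0 -1 0;-1 0 0 -1 0;-1 0 0 -1 0;-1 0 0 -1 0;-1 0 0 -1 0;-1 0 0 -0.5 0;-1 0 0 0 0;-1 0 0 0 0")

```text
time: 10.23
tool_pos: [546.4, -185.1, 170.5]
ee_rot: [0.0, -0.0, 1.0, -0.0]
ft_force: [0.2, 0.1, -1.1]
grip_width: 26.7
grasp_force: 59.1
```

Emit:
arm_command(steps="-1 0 1 0 0;-1 -0.5 1 0 0;-1 -0.5 1 0 0;-1 -0.5 1 0 0;-1 -0.5 1 0 0;-1 -0.5 1 0 0;-1 -0.5 1 0 0;-1 0 1 0 0;-1 0 1 0 0;-1 0 1 0 0")

```text
time: 11.07
tool_pos: [605.4, 16.0, 168.3]
ee_rot: [-0.002, -0.0, 1.0, 0.0]
ft_force: [0.9, 0.1, -1.3]
grip_width: 27.0
grasp_force: 43.2
```

Emit:
arm_command(steps="-1 0 1 0 0;-1 0 1 0 0;-1 0 1 0 0;-1 0 1 0 0;-1 0 0.7 0 0;-1 0 0.5 0 0;-1 0 0 1 0;-1 0 0 1 0;-1 0 0 1 0;-1 0 0 0.5 0")

```text
time: 11.9
tool_pos: [604.7, 118.5, 97.4]
ee_rot: [-0.002, -0.0, 1.0, -0.0]
ft_force: [-0.4, 0.2, -1.2]
grip_width: 26.1
grasp_force: 59.5
```

```bash
python3 -c "
from h import *
go(605.6,118.1,81,theta=np.pi)"
```

```text
t 11.9 pos [604.7 118.5  97.4] th 3.142 j6 0.19 F [-0.4  0.2 -1.2] w 26.1
units x y z: [-0.04 -0.02  0.82] ('spin', np.float64(0.01))
```

Emit:
arm_command(steps="-1 0 0 0.3 0;-1 0 0 0.3 0;-1 0 0 0.1 0;-1 0 0 0 0")

```text
time: 12.23
tool_pos: [606.3, 118.9, 86.4]
ee_rot: [0.0, -0.0, 1.0, 0.0]
ft_force: [0.6, -0.1, -0.3]
grip_width: 26.4
grasp_force: 59.5
```

Emit:
arm_command(steps="-1 0 0 0.1 0;-1 0 0 0 0")

```text
time: 12.4
tool_pos: [606.5, 119.0, 84.8]
ee_rot: [0.0, -0.0, 1.0, 0.0]
ft_force: [0.3, -0.1, -0.6]
grip_width: 26.3
grasp_force: 59.5
```

Emit:
arm_command(steps="-1 0 0 0.1 0;-1 0 0 0.05 0;-1 0 0 0 0")

```text
time: 12.65
tool_pos: [606.1, 118.9, 81.3]
ee_rot: [-0.0, -0.0, 1.0, 0.0]
ft_force: [0.7, -0.1, -1.0]
grip_width: 26.4
grasp_force: 59.5
```

Emit:
arm_command(steps="-1 0 0 0.05 0;-1 0 0 0 0")

```text
time: 12.82
tool_pos: [606.3, 119.0, 80.9]
ee_rot: [0.0, -0.0, 1.0, 0.0]
ft_force: [-0.3, -1.1, 3.1]
grip_width: 26.3
grasp_force: 60.7
```

Emit:
arm_command(steps="0 0 0 0 0;0 0 0 0 0;0 0 0 0 0;0 0 0 -0.5 0;0 0 0 -1 0;0 0 0 -1 0;0 0 0 -1 0;0 0 -0.5 -1 0;0.3 0 -1 0 0;0.3 -0.5 -1 0 0")

```text
time: 13.65
tool_pos: [615.9, 69.1, 172.9]
ee_rot: [0.001, -0.001, 1.0, 0.0]
ft_force: [0.2, 0.2, -0.1]
grip_width: 55.5
grasp_force: 0.0
```

Emit:
arm_command(steps="0.3 -0.5 -1 0 0;0.3 -0.5 -1 0 0;0.3 -0.5 -1 0 0;0.3 0 -1 0 0;0.3 0 -1 0 0;0.3 0 -1 0 0;0.3 0 -1 0 0;0.3 0 -1 0 0;0.3 0 -1 0 0;0.3 0 -1 0 0")

```text
time: 14.48
tool_pos: [646.3, -132.0, 171.1]
ee_rot: [0.0, -0.0, 1.0, -0.0]
ft_force: [0.8, 0.6, -0.9]
grip_width: 55.3
grasp_force: 0.0
```

Emit:
arm_command(steps="0.3 0 -1 0 0;0.3 0 -1 0 0;0.3 0 -0.9 0 0;0.3 0 0 0 0")

```text
time: 14.82
tool_pos: [646.3, -192.2, 170.9]
ee_rot: [0.0, 0.001, 1.0, -0.001]
ft_force: [-0.2, 0.1, -0.5]
grip_width: 55.9
grasp_force: 0.0
```

```bash
python3 -c "
from h import *
go(648,-189.5,33,theta=np.pi);c=snap('scene','s1.png');o=ctrl.get_obs();print(o['tool_pos']);snap('wrist','w1.png')"
```

```text
t 14.8 pos [ 646.3 -192.2  170.9] th 3.14 j6 -0.29 F [-0.2  0.1 -0.5] w 55.9
units x y z: [-0.09  0.13  6.89] ('spin', np.float64(-0.02))
[ 646.26428839 -190.6255481   170.76560739]
```

View pics/s1.png

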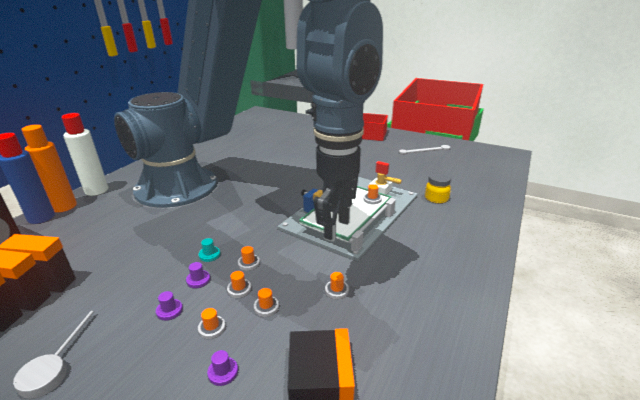

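The scene view shows the first bearing standing on the platform at (373,193). The other five are unmoved, with bearing 1 at (337,284). I'll pick that one next.

Emit:
arm_command(steps="0.3 0 0.05 1 0;0.3 -0.1 0 1 0;0.3 0 0 1 0;0.3 0 0 1 0;0.3 0 0 1 0;0.3 0 0 1 0;0.3 0 0 0.5 0;0.3 0 0 0.3 0;0.3 0 0 0.1 0;0.3 0 0 0 0")

```text
time: 15.75
tool_pos: [648.7, -187.7, 32.7]
ee_rot: [0.0, -0.001, 1.0, 0.0]
ft_force: [0.0, 0.1, 0.7]
grip_width: 55.4
grasp_force: 0.0
```

Emit:
arm_command(steps="-1 0 0 0 0;-1 0 0 0 0;-1 0 0 0 0;-1 0 0 0 0;-1 0 0 0 0;-1 0 0 0 0")

```text
time: 16.25
tool_pos: [649.2, -188.3, 33.8]
ee_rot: [0.001, -0.0, 1.0, -0.0]
ft_force: [0.9, 0.0, 6.1]
grip_width: 26.1
grasp_force: 59.0
```

Emit:
arm_command(steps="-1 0 0 -0.5 0;-1 0 0 -1 0;-1 0 0 -1 0;-1 0 0 -1 0;-1 0 0 -1 0;-1 0 0 -1 0;-1 0 0 -1 0;-1 0 0 -0.4 0;-1 0 0 0 0;-1 0 0 0 0")

```text
time: 17.08
tool_pos: [648.3, -188.0, 170.2]
ee_rot: [0.0, -0.0, 1.0, 0.0]
ft_force: [-0.9, 0.1, -1.4]
grip_width: 26.5
grasp_force: 59.0
```

```bash
python3 -c "
from h import *
go(597.3,43.6,81,theta=np.pi)"
```

```text
t 17.1 pos [ 648.3 -188.   170.2] th 3.142 j6 -0.28 F [-0.9  0.1 -1.4] w 26.5
units x y z: [ 2.54 11.58  4.46] ('spin', np.float64(0.01))
```

Emit:
arm_command(steps="-1 0 1 0 0;-1 0.5 1 0 0;-1 0.5 1 0 0;-1 0.5 1 0 0;-1 0.5 1 0 0;-1 0.5 1 0 0;-1 0 1 0 0;-1 0 1 0 0;-1 0 1 0 0;-1 0 1 0 0")

```text
time: 17.92
tool_pos: [597.2, 12.9, 168.7]
ee_rot: [-0.001, -0.0, 1.0, 0.0]
ft_force: [0.1, -0.2, -1.2]
grip_width: 26.6
grasp_force: 59.1
```

Emit:
arm_command(steps="-1 0 1 0 0;-1 0 0.6 0 0;-1 0 0 0 0;-1 0 0 1 0;-1 0 0 1 0;-1 0 0 1 0;-1 0 0 0.6 0;-1 0 0 0.3 0;-1 0 0 0.2 0;-1 0 0 0 0")

```text
time: 18.75
tool_pos: [597.9, 43.4, 87.6]
ee_rot: [-0.001, -0.0, 1.0, -0.0]
ft_force: [0.2, -0.0, -0.1]
grip_width: 26.4
grasp_force: 59.1
```

Emit:
arm_command(steps="-1 0 0 0.1 0;-1 0 0 0.1 0;-1 0 0 0 0")

```text
time: 19.0
tool_pos: [598.5, 43.9, 84.6]
ee_rot: [0.0, -0.0, 1.0, 0.0]
ft_force: [-0.3, -0.3, -0.9]
grip_width: 26.6
grasp_force: 59.1
```

Emit:
arm_command(steps="-1 0 0 0.05 0;-1 0 0 0.05 0;-1 0 0 0 0")

```text
time: 19.25
tool_pos: [598.7, 44.0, 83.0]
ee_rot: [0.001, -0.0, 1.0, 0.0]
ft_force: [-1.3, 0.4, 2.6]
grip_width: 25.9
grasp_force: 59.6
```

Emit:
arm_command(steps="-1 0 0 0.05 0;-1 0 0 0 0")

```text
time: 19.42
tool_pos: [598.7, 44.0, 82.9]
ee_rot: [0.001, -0.0, 1.0, 0.0]
ft_force: [-2.8, -0.2, 13.8]
grip_width: 26.3
grasp_force: 60.4
```

Emit:
arm_command(steps="0 0 0 0 0;0 0 0 0 0;0 0 0 0 0;0 0 0 -0.5 0;0 0 0 -1 0;0 0 0 -1 0;0 0 0 -1 0;0 0 -0.5 -0.9 0;0.3 0 -1 0 0;0.3 0.5 -1 0 0")

```text
time: 20.25
tool_pos: [590.3, -6.1, 171.3]
ee_rot: [0.002, -0.001, 1.0, 0.0]
ft_force: [-0.7, 0.1, -0.7]
grip_width: 55.7
grasp_force: 0.0
```

Emit:
arm_command(steps="0.3 0.5 -1 0 0;0.3 0.5 -1 0 0;0.3 0.5 -1 0 0;0.3 0.5 -1 0 0;0.3 0.3 -1 0 0;0.3 0 -1 0 0;0.3 0 -1 0 0;0.3 0 -1 0 0;0.3 0 -1 0 0;0.3 0 -1 0 0")

```text
time: 21.08
tool_pos: [542.3, -207.1, 170.0]
ee_rot: [0.0, -0.0, 1.0, -0.0]
ft_force: [0.2, -1.1, -0.2]
grip_width: 55.7
grasp_force: 0.0
```

Emit:
arm_command(steps="0.3 0 -1 0 0;0.3 0 -1 0 0;0.3 0 -1 0 0;0.3 0 -1 0 0;0.3 0 -0.5 0 0;0.3 0 0 0 0;0.3 0 0 0 0")

```text
time: 21.67
tool_pos: [542.3, -296.0, 169.3]
ee_rot: [-0.0, 0.0, 1.0, 0.0]
ft_force: [0.2, -0.1, -0.3]
grip_width: 55.7
grasp_force: 0.0
```

```bash
cat >> h.py <<'E'
def orange(f):
    "orange plug centroids seen by top and scene cameras, as xy at plug top / mid height"
    for n,z in(('top',40),('scene',30)):
        c=snap(n,n+f);h=cv2.cvtColor(c['img'],cv2.COLOR_RGB2HSV)
        m=cv2.inRange(h,(8,170,120),(20,255,255));k,_,s,q=cv2.connectedComponentsWithStats(m)
        for i in range(1,k):
            if 30<s[i,4]<700:
                g=ray(c,*q[i],z);g2=ray(c,*q[i],z+49)
                if 380<g[0]<700 and -430<g[1]<200: print(n,s[i,4],q[i].round(1),'bench',g[:2].round(),'plat',g2[:2].round())
E
python3 -c "
from h import *
go(542.7,-296.4,33,theta=np.pi);orange('2.png')"
```

```text
t 21.7 pos [ 542.3 -296.   169.3] th 3.141 j6 -0.5 F [ 0.2 -0.1 -0.3] w 55.7
units x y z: [-0.02 -0.02  6.82] ('spin', np.float64(-0.0))
top 81 [267.5 178.3] bench [615. 124.] plat [602. 118.]
top 73 [295.7 180.5] bench [607.  47.] plat [595.  44.]
top 73 [389.6 245.7] bench [ 427. -200.] plat [ 422. -193.]
scene 107 [372.5 190.9] bench [577. 199.] plat [606. 116.]
scene 110 [358.6 203.1] bench [567. 118.] plat [597.  42.]
scene 84 [246.4 258.1] bench [ 436. -215.] plat [ 477. -261.]
scene 225 [237.5 280. ] bench [ 462. -281.] plat [ 501. -322.]
scene 250 [264.9 297.7] bench [ 542. -298.] plat [ 574. -338.]
scene 293 [209.5 318.5] bench [ 481. -389.] plat [ 518. -420.]
```

Emit:
arm_command(steps="0.3 0 0 1 0;0.3 0 0 1 0;0.3 0 0 1 0;0.3 0 0 1 0;0.3 0 0 1 0;0.3 0 0 1 0;0.3 0 0 0.5 0;0.3 0 0 0.3 0;0.3 0 0 0 0;0.3 0 0 0 0")

```text
time: 22.6
tool_pos: [542.9, -295.8, 34.0]
ee_rot: [0.0, -0.001, 1.0, -0.0]
ft_force: [-0.6, -0.4, -0.0]
grip_width: 55.6
grasp_force: 0.0
```

Emit:
arm_command(steps="-1 0 0 0 0;-1 0 0 0 0;-1 0 0 0 0;-1 0 0 0 0;-1 0 0 0 0;-1 0 0 0 0")

```text
time: 23.1
tool_pos: [543.2, -296.4, 34.7]
ee_rot: [0.001, -0.0, 1.0, -0.0]
ft_force: [0.0, 0.5, 5.1]
grip_width: 26.4
grasp_force: 58.8
```

Emit:
arm_command(steps="-1 0 0 -0.5 0;-1 0 0 -1 0;-1 0 0 -1 0;-1 0 0 -1 0;-1 0 0 -1 0;-1 0 0 -1 0;-1 0 0 -1 0;-1 0 0 -0.4 0;-1 0 0 0 0;-1 0 0 0 0")

```text
time: 23.93
tool_pos: [542.4, -296.1, 171.3]
ee_rot: [0.0, -0.0, 1.0, -0.0]
ft_force: [0.7, 0.3, -1.1]
grip_width: 26.1
grasp_force: 59.0
```

```bash
python3 -c "
from h import *
go(589,-31,81,theta=np.pi)"
```

```text
t 23.9 pos [ 542.4 -296.1  171.3] th 3.142 j6 -0.5 F [ 0.7  0.3 -1.1] w 26.1
units x y z: [-2.34 13.25  4.52] ('spin', np.float64(0.01))
```

Emit:
arm_command(steps="-1 0 1 0 0;-1 -0.5 1 0 0;-1 -0.5 1 0 0;-1 -0.5 1 0 0;-1 -0.5 1 0 0;-1 -0.4 1 0 0;-1 0 1 0 0;-1 0 1 0 0;-1 0 1 0 0;-1 0 1 0 0")

```text
time: 24.77
tool_pos: [589.4, -94.9, 169.5]
ee_rot: [-0.001, -0.0, 1.0, 0.0]
ft_force: [-0.2, -0.6, -0.4]
grip_width: 26.6
grasp_force: 59.1
```

Emit:
arm_command(steps="-1 0 1 0 0;-1 0 1 0 0;-1 0 1 0 0;-1 0 0.2 0 0;-1 0 0 1 0;-1 0 0 1 0;-1 0 0 1 0;-1 0 0 0.8 0;-1 0 0 0.4 0;-1 0 0 0 0")

```text
time: 25.6
tool_pos: [588.9, -32.3, 85.1]
ee_rot: [-0.002, -0.0, 1.0, 0.0]
ft_force: [0.1, 1.1, -0.8]
grip_width: 26.1
grasp_force: 59.3
```

Emit:
arm_command(steps="-1 0 0 0.05 0;-1 0 0 0.05 0;-1 0 0 0 0")

```text
time: 25.85
tool_pos: [590.6, -32.2, 85.7]
ee_rot: [0.0, -0.0, 1.0, 0.0]
ft_force: [0.1, 0.3, -1.7]
grip_width: 26.5
grasp_force: 59.3
```

Emit:
arm_command(steps="-1 0 0 0.05 0;-1 0 0 0.05 0;-1 0 0 0 0")

```text
time: 26.1
tool_pos: [590.8, -32.1, 84.0]
ee_rot: [0.001, -0.0, 1.0, -0.0]
ft_force: [0.3, 0.0, 2.3]
grip_width: 26.6
grasp_force: 59.6
```

Emit:
arm_command(steps="-1 0 0 0.04 0;-1 0 0 0 0")

```text
time: 26.27
tool_pos: [590.9, -32.1, 83.8]
ee_rot: [0.001, -0.0, 1.0, -0.0]
ft_force: [-1.2, -1.3, 10.8]
grip_width: 26.2
grasp_force: 60.2
```

Emit:
arm_command(steps="0 0 0 0 0;0 0 0 0 0;0 0 0 0 0;0 0 0 -0.5 0;0 0 0 -1 0;0 0 0 -1 0;0 0 0 -1 0;0 0 -0.7 -0.8 0;0.3 0 -1 0 0;0.3 0.5 -1 0 0")

```text
time: 27.1
tool_pos: [582.3, -86.4, 170.4]
ee_rot: [0.002, -0.001, 1.0, -0.0]
ft_force: [0.1, -0.1, -0.0]
grip_width: 55.6
grasp_force: 0.0
```

Emit:
arm_command(steps="0.3 0.5 -1 0 0;0.3 0.5 -1 0 0;0.3 0.5 -1 0 0;0.3 0.5 -1 0 0;0.3 0.5 -1 0 0;0.3 0.5 -1 0 0;0.3 0.5 -1 0 0;0.3 0.5 -1 0 0;0.3 0.5 -1 0 0;0.3 0.5 -1 0 0")

```text
time: 27.93
tool_pos: [479.9, -287.1, 169.2]
ee_rot: [0.0, -0.0, 1.0, -0.0]
ft_force: [0.2, -0.5, 0.8]
grip_width: 55.8
grasp_force: 0.0
```

Emit:
arm_command(steps="0.3 0 -1 0 0;0.3 0 -1 0 0;0.3 0 -1 0 0;0.3 0 -1 0 0;0.3 0 -1 0 0;0.3 0 0 0 0;0.3 0 0 0 0")

```text
time: 28.52
tool_pos: [480.3, -386.9, 168.6]
ee_rot: [-0.0, 0.0, 1.0, 0.0]
ft_force: [1.2, 0.4, 0.1]
grip_width: 55.6
grasp_force: 0.0
```

```bash
python3 -c "
from h import *
go(480.5,-387.3,33.5,theta=np.pi);orange('3.png')"
```

```text
t 28.5 pos [ 480.3 -386.9  168.6] th 3.141 j6 -0.68 F [1.2 0.4 0.1] w 55.6
units x y z: [-0.01 -0.02  6.76] ('spin', np.float64(-0.01))
top 78 [267.5 178.2] bench [615. 124.] plat [602. 118.]
top 71 [295.6 180.5] bench [607.  47.] plat [595.  44.]
top 64 [324.4 183.1] bench [599. -31.] plat [587. -30.]
top 81 [457.8 225.3] bench [ 479. -384.] plat [ 472. -370.]
top 68 [417.7 232.5] bench [ 462. -276.] plat [ 455. -266.]
top 76 [388.9 245.3] bench [ 428. -198.] plat [ 423. -192.]
scene 109 [372.5 191.1] bench [577. 198.] plat [606. 115.]
scene 111 [358.7 203.5] bench [568. 116.] plat [598.  40.]
scene 128 [343.5 217.7] bench [561.  33.] plat [591. -36.]
scene 190 [247.5 254.4] bench [ 430. -203.] plat [ 471. -251.]
scene 223 [237.5 280.1] bench [ 463. -282.] plat [ 502. -322.]
scene 292 [209.4 318.5] bench [ 481. -389.] plat [ 518. -420.]
```

All in place, so I'll pick b4.

Emit:
arm_command(steps="0.3 0 0 1 0;0.3 0 0 1 0;0.3 0 0 1 0;0.3 0 0 1 0;0.3 0 0 1 0;0.3 0 0 1 0;0.3 0 0 0.5 0;0.3 0 0 0.2 0;0.3 0 0 0 0;0.3 0 0 0 0")

```text
time: 29.45
tool_pos: [481.0, -386.1, 35.4]
ee_rot: [0.0, -0.001, 1.0, -0.0]
ft_force: [-0.1, 0.2, 0.4]
grip_width: 55.1
grasp_force: 0.0
```

Emit:
arm_command(steps="-1 0 0 0 0;-1 0 0 0 0;-1 0 0 0 0;-1 0 0 0 0;-1 0 0 0 0;-1 0 0 0 0")

```text
time: 29.95
tool_pos: [481.1, -386.6, 35.9]
ee_rot: [0.001, -0.0, 1.0, -0.001]
ft_force: [0.6, 1.0, 6.0]
grip_width: 26.1
grasp_force: 58.7
```

Emit:
arm_command(steps="-1 0 0 -0.5 0;-1 0 0 -1 0;-1 0 0 -1 0;-1 0 0 -1 0;-1 0 0 -1 0;-1 0 0 -1 0;-1 0 0 -1 0;-1 0 0 -0.4 0;-1 0 0 0 0;-1 0 0 0 0")

```text
time: 30.78
tool_pos: [480.5, -386.1, 172.5]
ee_rot: [0.0, -0.0, 1.0, -0.0]
ft_force: [-0.3, 0.1, -1.2]
grip_width: 26.4
grasp_force: 59.0
```

```bash
python3 -c "
from h import *
go(540,125.4,81,theta=np.pi)"
```

```text
t 30.8 pos [ 480.5 -386.1  172.5] th 3.142 j6 -0.68 F [-0.3  0.1 -1.2] w 26.4
units x y z: [-2.99 25.58  4.58] ('spin', np.float64(0.01))
```

Emit:
arm_command(steps="-1 0 1 0 0;-1 -0.5 1 0 0;-1 -0.5 1 0 0;-1 -0.5 1 0 0;-1 -0.5 1 0 0;-1 -0.5 1 0 0;-1 -0.5 1 0 0;-1 0 1 0 0;-1 0 1 0 0;-1 0 1 0 0")

```text
time: 31.62
tool_pos: [539.6, -184.7, 170.6]
ee_rot: [-0.001, -0.0, 1.0, 0.001]
ft_force: [0.6, 0.5, -1.9]
grip_width: 26.2
grasp_force: 59.2
```

Emit:
arm_command(steps="-1 0 1 0 0;-1 0 1 0 0;-1 0 1 0 0;-1 0 1 0 0;-1 0 1 0 0;-1 0 1 0 0;-1 0 1 0 0;-1 0 1 0 0;-1 0 1 0 0;-1 0 1 0 0")

```text
time: 32.45
tool_pos: [539.2, 14.9, 170.9]
ee_rot: [-0.001, -0.0, 1.0, 0.0]
ft_force: [-0.0, 1.3, -1.6]
grip_width: 26.1
grasp_force: 59.2
```

Emit:
arm_command(steps="-1 0 1 0 0;-1 0 1 0 0;-1 0 1 0 0;-1 0 1 0 0;-1 0 1 0 0;-1 0 0.6 0 0;-1 0 0 0 0;-1 0 0 0 0")

```text
time: 33.12
tool_pos: [539.6, 126.1, 171.5]
ee_rot: [-0.001, -0.001, 1.0, -0.0]
ft_force: [-0.4, 0.2, -0.9]
grip_width: 26.6
grasp_force: 59.2
```

```bash
python3 -c "
from h import *
go(540,125.4,86,theta=np.pi)"
```

```text
t 33.1 pos [539.6 126.1 171.5] th 3.144 j6 0.23 F [-0.4  0.2 -0.9] w 26.6
units x y z: [-0.02 -0.03  4.28] ('spin', np.float64(0.02))
```

Emit:
arm_command(steps="-1 0 0 1 0;-1 0 0 1 0;-1 0 0 1 0;-1 0 0 0.7 0;-1 0 0 0.4 0;-1 0 0 0.1 0;-1 0 0 0 0;-1 0 0 0 0")

```text
time: 33.78
tool_pos: [540.6, 125.6, 89.2]
ee_rot: [0.0, -0.0, 1.0, 0.0]
ft_force: [-0.0, -0.1, -1.2]
grip_width: 26.1
grasp_force: 59.2
```

Emit:
arm_command(steps="-1 0 0 0.05 0;-1 0 0 0 0")

```text
time: 33.95
tool_pos: [540.6, 125.9, 88.3]
ee_rot: [0.001, -0.0, 1.0, 0.0]
ft_force: [-0.3, -0.4, -0.4]
grip_width: 26.0
grasp_force: 59.2
```

Emit:
arm_command(steps="-1 0 0 0.05 0;-1 0 0 0 0")

```text
time: 34.12
tool_pos: [540.3, 126.0, 86.8]
ee_rot: [0.0, -0.0, 1.0, 0.0]
ft_force: [0.3, -0.5, -2.0]
grip_width: 26.2
grasp_force: 59.2
```

Emit:
arm_command(steps="-1 0 0 0.05 0;-1 0 0 0.03 0;-1 0 0 0 0")

```text
time: 34.37
tool_pos: [540.4, 126.0, 85.2]
ee_rot: [0.0, -0.0, 1.0, 0.0]
ft_force: [0.0, -0.5, 3.6]
grip_width: 26.1
grasp_force: 59.4
```

Emit:
arm_command(steps="-1 0 0 0.04 0;-1 0 0 0 0")

```text
time: 34.53
tool_pos: [540.2, 126.0, 84.3]
ee_rot: [0.0, -0.0, 1.0, 0.0]
ft_force: [-0.3, 0.3, 4.8]
grip_width: 26.5
grasp_force: 59.5
```

Emit:
arm_command(steps="0 0 0 0 0;0 0 0 0 0;0 0 0 0 0;0 0 0 -0.5 0;0 0 0 -1 0;0 0 0 -1 0;0 0 0 -1 0;0 0 -0.3 -0.8 0;0.3 0 -1 0 0;0.3 0.5 -1 0 0")

```text
time: 35.37
tool_pos: [532.2, 80.1, 171.9]
ee_rot: [0.002, -0.001, 1.0, 0.0]
ft_force: [0.1, -0.5, -0.9]
grip_width: 55.4
grasp_force: 0.0
```

Emit:
arm_command(steps="0.3 0.5 -1 0 0;0.3 0.5 -1 0 0;0.3 0.5 -1 0 0;0.3 0.5 -1 0 0;0.3 0.5 -1 0 0;0.3 0.5 -1 0 0;0.3 0.4 -1 0 0;0.3 0 -1 0 0;0.3 0 -1 0 0;0.3 0 -1 0 0")

```text
time: 36.2
tool_pos: [462.2, -121.2, 171.0]
ee_rot: [0.0, -0.0, 1.0, -0.0]
ft_force: [-0.1, 0.5, -0.0]
grip_width: 55.7
grasp_force: 0.0
```

Emit:
arm_command(steps="0.3 0 -1 0 0;0.3 0 -1 0 0;0.3 0 -1 0 0;0.3 0 -1 0 0;0.3 0 -1 0 0;0.3 0 -1 0 0;0.3 0 -1 0 0;0.3 0 -1 0 0;0.3 0 0 0 0;0.3 0 0 0 0")

```text
time: 37.03
tool_pos: [462.3, -280.9, 170.4]
ee_rot: [0.0, 0.0, 1.0, 0.0]
ft_force: [0.2, 0.4, 0.2]
grip_width: 55.5
grasp_force: 0.0
```

```bash
python3 -c "
from h import *
go(462.5,-279.4,33.5,theta=np.pi);orange('4.png')"
```

```text
t 37.0 pos [ 462.3 -280.9  170.4] th 3.141 j6 -0.55 F [0.2 0.4 0.2] w 55.5
units x y z: [-0.01  0.07  6.85] ('spin', np.float64(-0.01))
top 78 [267.5 178.2] bench [615. 124.] plat [602. 118.]
top 68 [295.6 180.5] bench [607.  48.] plat [595.  45.]
top 63 [324.4 183. ] bench [599. -30.] plat [587. -30.]
top 70 [264.5 202.4] bench [548. 131.] plat [538. 125.]
top 39 [388.5 245.8] bench [ 427. -197.] plat [ 422. -191.]
scene 112 [372.5 191.1] bench [577. 198.] plat [606. 115.]
scene 123 [358.8 203.2] bench [568. 118.] plat [598.  42.]
scene 141 [343.6 217.5] bench [561.  34.] plat [591. -35.]
scene 182 [247.4 254.4] bench [ 429. -203.] plat [ 471. -251.]
scene 237 [242.3 291. ] bench [ 491. -303.] plat [ 528. -342.]
```

Bearing 5 was knocked to about (491,-301). I'll move above it and look again.

Emit:
arm_command(steps="0.3 -0.7 -0.5 0 0;0.3 -0.7 -0.5 0 0;0.3 0 0 0 0;0.3 0 0 0 0")

```text
time: 37.47
tool_pos: [490.8, -299.4, 170.0]
ee_rot: [-0.0, -0.001, 1.0, 0.0]
ft_force: [-0.3, -0.2, -0.1]
grip_width: 55.6
grasp_force: 0.0
```

```bash
python3 -c "
from h import *
go(491,-301,33.5,theta=np.pi);orange('5.png')
i=cv2.imread('pics/scene5.png');w=snap('wrist','w5.png');j=cv2.imread('pics/w5.png')
print(w['tool_from_camera'])
cv2.imwrite('pics/d.png',np.hstack([cv2.resize(i[230:330,180:280],(400,400),interpolation=2),cv2.resize(j,(400,250))if 0 else cv2.copyMakeBorder(cv2.resize(j,(400,250)),0,150,0,0,0)]))"
```

```text
t 37.5 pos [ 490.8 -299.4  170. ] th 3.143 j6 -0.55 F [-0.3 -0.2 -0.1] w 55.6
units x y z: [-0.01 -0.08  6.83] ('spin', np.float64(0.02))
top 77 [267.5 178.2] bench [615. 124.] plat [602. 118.]
top 70 [295.7 180.5] bench [607.  47.] plat [595.  44.]
top 62 [324.4 183. ] bench [599. -30.] plat [587. -30.]
top 70 [264.5 202.4] bench [548. 131.] plat [538. 125.]
top 43 [424. 221.] bench [ 492. -295.] plat [ 484. -284.]
top 37 [388.5 245.9] bench [ 427. -197.] plat [ 422. -191.]
scene 112 [372.5 191.1] bench [577. 198.] plat [606. 115.]
scene 124 [358.8 203.2] bench [568. 118.] plat [598.  42.]
scene 137 [343.6 217.5] bench [560.  34.] plat [591. -35.]
scene 185 [247.3 254.3] bench [ 429. -203.] plat [ 471. -250.]
scene 238 [242.2 290.9] bench [ 491. -303.] plat [ 527. -342.]
[[ 9.12667133e-04 -9.51534620e-01 -3.07540297e-01  7.78394827e+01]
 [ 9.99998218e-01  1.37662870e-03 -1.29168231e-03  1.12370373e+00]
 [ 1.65244924e-03 -3.07538571e-01  9.51534181e-01 -1.23322999e+02]
 [ 0.00000000e+00  0.00000000e+00  0.00000000e+00  1.00000000e+00]]
```

View pics/d.png

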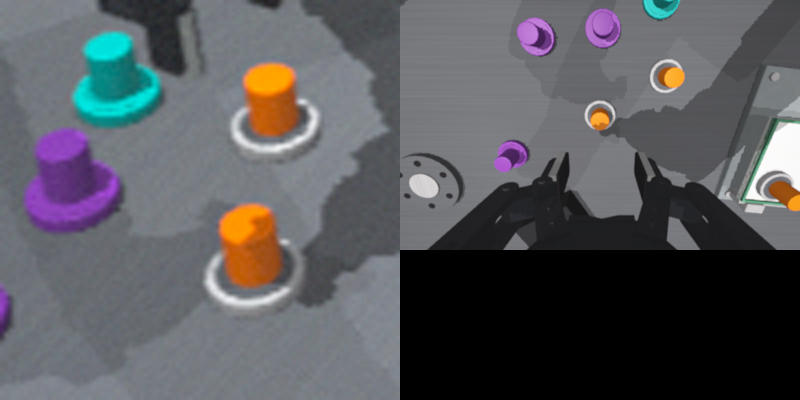

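Bearing 5 stands upright at scene crop (250,250). In the wrist view its plug, at (600,119), is centred between the jaws. Descending.

Emit:
arm_command(steps="0.3 0 -0.05 1 0;0.3 0 0 1 0;0.3 0 0 1 0;0.3 0 0 1 0;0.3 0 0 1 0;0.3 0 0 1 0;0.3 0 0 0.5 0;0.3 0 0 0.3 0;0.3 0 0 0 0;0.3 0 0 0 0")

```text
time: 38.45
tool_pos: [490.6, -301.1, 34.7]
ee_rot: [0.0, -0.0, 1.0, -0.0]
ft_force: [-0.7, 0.8, -0.1]
grip_width: 55.4
grasp_force: 0.0
```

Emit:
arm_command(steps="-1 0 0 0 0;-1 0 0 0 0;-1 0 0 0 0;-1 0 0 0 0;-1 0 0 0 0;-1 0 0 0 0")

```text
time: 38.95
tool_pos: [491.1, -301.5, 35.4]
ee_rot: [0.001, -0.0, 1.0, -0.0]
ft_force: [-1.0, 0.1, 4.8]
grip_width: 26.2
grasp_force: 58.7
```

Emit:
arm_command(steps="-1 0 0 -0.5 0;-1 0 0 -1 0;-1 0 0 -1 0;-1 0 0 -1 0;-1 0 0 -1 0;-1 0 0 -1 0;-1 0 0 -1 0;-1 0 0 -0.4 0;-1 0 0 0 0;-1 0 0 0 0")

```text
time: 39.78
tool_pos: [490.5, -301.1, 172.1]
ee_rot: [0.0, -0.0, 1.0, -0.0]
ft_force: [-0.4, 0.3, -1.1]
grip_width: 26.0
grasp_force: 59.1
```

```bash
python3 -c "
from h import *
go(532.5,50.8,86,theta=np.pi)"
```

```text
t 39.8 pos [ 490.5 -301.1  172.1] th 3.142 j6 -0.55 F [-0.4  0.3 -1.1] w 26.0
units x y z: [-2.11 17.59  4.31] ('spin', np.float64(0.01))
```

Emit:
arm_command(steps="-1 0 1 0 0;-1 -0.5 1 0 0;-1 -0.5 1 0 0;-1 -0.5 1 0 0;-1 -0.5 1 0 0;-1 -0.1 1 0 0;-1 0 1 0 0;-1 0 1 0 0;-1 0 1 0 0;-1 0 1 0 0")

```text
time: 40.62
tool_pos: [531.4, -100.0, 170.4]
ee_rot: [-0.001, -0.0, 1.0, 0.0]
ft_force: [0.6, 0.8, -2.1]
grip_width: 26.4
grasp_force: 59.2
```

Emit:
arm_command(steps="-1 0 1 0 0;-1 0 1 0 0;-1 0 1 0 0;-1 0 1 0 0;-1 0 1 0 0;-1 0 1 0 0;-1 0 1 0 0;-1 0 0.6 0 0;-1 0 0 0 0;-1 0 0 0 0")

```text
time: 41.45
tool_pos: [531.8, 51.1, 171.3]
ee_rot: [-0.001, -0.001, 1.0, -0.0]
ft_force: [0.9, -1.1, -1.8]
grip_width: 26.3
grasp_force: 59.2
```

Emit:
arm_command(steps="-1 0 0 1 0;-1 0 0 1 0;-1 0 0 1 0;-1 0 0 0.7 0;-1 0 0 0.4 0;-1 0 0 0.1 0;-1 0 0 0 0;-1 0 0 0 0")

```text
time: 42.12
tool_pos: [532.7, 50.6, 88.8]
ee_rot: [0.0, -0.0, 1.0, 0.0]
ft_force: [0.7, 0.0, -1.5]
grip_width: 26.3
grasp_force: 59.2
```

Emit:
arm_command(steps="-1 0 0 0.05 0;-1 0 0 0.05 0;-1 0 0 0 0")

```text
time: 42.37
tool_pos: [532.5, 50.9, 86.5]
ee_rot: [0.0, -0.0, 1.0, 0.0]
ft_force: [-0.3, -0.6, -0.8]
grip_width: 26.2
grasp_force: 59.2
```

Emit:
arm_command(steps="-1 0 0 0.05 0;-1 0 0 0.03 0;-1 0 0 0 0")

```text
time: 42.62
tool_pos: [532.5, 51.0, 84.8]
ee_rot: [0.0, -0.0, 1.0, 0.0]
ft_force: [0.3, -0.2, 2.4]
grip_width: 26.2
grasp_force: 59.3
```

Emit:
arm_command(steps="-1 0 0 0.04 0;-1 0 0 0 0")

```text
time: 42.78
tool_pos: [532.3, 51.0, 83.9]
ee_rot: [0.0, -0.0, 1.0, 0.0]
ft_force: [-0.2, 0.0, 3.3]
grip_width: 26.4
grasp_force: 59.3
```

Emit:
arm_command(steps="0 0 0 0 0;0 0 0 0 0;0 0 0 0 0;0 0 0 -0.5 0;0 0 0 -1 0;0 0 0 -1 0;0 0 0 -1 0;0 0 0 -0.8 0;0.3 0 -1 0 0;0.3 0.5 -1 0 0")

```text
time: 43.62
tool_pos: [524.3, 11.1, 171.6]
ee_rot: [0.002, -0.001, 1.0, 0.0]
ft_force: [-0.5, -0.5, -0.4]
grip_width: 55.9
grasp_force: 0.0
```

Emit:
arm_command(steps="0.3 0.5 -1 0 0;0.3 0.5 -1 0 0;0.3 0.5 -1 0 0;0.3 0.5 -1 0 0;0.3 0.5 -1 0 0;0.3 0.5 -1 0 0;0.3 0.5 -1 0 0;0.3 0.5 -1 0 0;0.3 0.5 -1 0 0;0.3 0.2 -1 0 0")

```text
time: 44.45
tool_pos: [427.1, -189.9, 170.5]
ee_rot: [-0.0, -0.0, 1.0, 0.0]
ft_force: [-0.2, 0.3, -0.4]
grip_width: 55.7
grasp_force: 0.0
```

Emit:
arm_command(steps="0.3 0 -0.6 0 0;0.3 0 0 0 0;0.3 0 0 0 0")

```text
time: 44.7
tool_pos: [428.6, -201.4, 170.0]
ee_rot: [0.0, 0.0, 1.0, 0.0]
ft_force: [-0.1, -0.3, 0.1]
grip_width: 55.7
grasp_force: 0.0
```

```bash
python3 -c "
from h import *
go(428.5,-201,33.5,theta=np.pi);orange('6.png')"
```

```text
t 44.7 pos [ 428.6 -201.4  170. ] th 3.141 j6 -0.44 F [-0.1 -0.3  0.1] w 55.7
units x y z: [0.01 0.02 6.82] ('spin', np.float64(-0.01))
top 80 [267.5 178.2] bench [615. 124.] plat [602. 118.]
top 71 [295.6 180.5] bench [607.  47.] plat [595.  44.]
top 64 [324.4 183.1] bench [599. -31.] plat [587. -30.]
top 74 [264.4 202.4] bench [548. 131.] plat [538. 125.]
top 62 [293.1 205.3] bench [539.  54.] plat [529.  51.]
scene 113 [372.5 191.2] bench [577. 197.] plat [606. 114.]
scene 126 [336.3 195.9] bench [495. 126.] plat [532.  49.]
scene 130 [358.8 203.3] bench [568. 117.] plat [598.  41.]
scene 146 [343.7 217.5] bench [561.  34.] plat [591. -35.]
scene 182 [247.3 254.4] bench [ 429. -203.] plat [ 471. -251.]
```

Emit:
arm_command(steps="0.3 0 0 1 0;0.3 0 0 1 0;0.3 0 0 1 0;0.3 0 0 1 0;0.3 0 0 1 0;0.3 0 0 1 0;0.3 0 0 0.5 0;0.3 0 0 0.3 0;0.3 0 0 0 0;0.3 0 0 0 0")

```text
time: 45.63
tool_pos: [428.7, -200.7, 33.9]
ee_rot: [-0.0, -0.001, 1.0, 0.0]
ft_force: [0.8, 0.8, 0.2]
grip_width: 55.7
grasp_force: 0.0
```

Emit:
arm_command(steps="-1 0 0 0 0;-1 0 0 0 0;-1 0 0 0 0;-1 0 0 0 0;-1 0 0 0 0;-1 0 0 0 0")

```text
time: 46.13
tool_pos: [429.0, -201.4, 34.8]
ee_rot: [0.001, -0.0, 1.0, -0.0]
ft_force: [-0.9, 1.6, 6.4]
grip_width: 26.6
grasp_force: 58.6
```

Emit:
arm_command(steps="-1 0 0 -0.5 0;-1 0 0 -1 0;-1 0 0 -1 0;-1 0 0 -1 0;-1 0 0 -1 0;-1 0 0 -1 0;-1 0 0 -1 0;-1 0 0 -0.4 0;-1 0 0 0 0;-1 0 0 0 0")

```text
time: 46.97
tool_pos: [428.4, -201.2, 171.5]
ee_rot: [0.0, -0.0, 1.0, -0.0]
ft_force: [-0.5, -0.1, -1.0]
grip_width: 26.2
grasp_force: 59.1
```

```bash
python3 -c "
from h import *
go(523.8,-23.7,86,theta=np.pi)"
```

```text
t 47.0 pos [ 428.4 -201.2  171.5] th 3.142 j6 -0.44 F [-0.5 -0.1 -1. ] w 26.2
units x y z: [-4.78  8.87  4.28] ('spin', np.float64(0.01))
```

Emit:
arm_command(steps="-1 -0.5 0.9 0 0;-1 -0.6 1 0 0;-1 -0.6 1 0 0;-1 -0.6 1 0 0;-1 -0.6 1 0 0;-1 -0.6 1 0 0;-1 -0.6 1 0 0;-1 -0.6 1 0 0;-1 -0.1 1 0 0;-1 0 0 0 0")

```text
time: 47.8
tool_pos: [524.2, -20.3, 169.8]
ee_rot: [-0.001, -0.002, 1.0, 0.001]
ft_force: [-0.7, -0.1, -1.7]
grip_width: 26.4
grasp_force: 59.3
```

Emit:
arm_command(steps="-1 0 0 1 0;-1 0 0 1 0;-1 0 0 1 0;-1 0 0 0.7 0;-1 0 0 0.4 0;-1 0 0 0.1 0;-1 0 0 0 0;-1 0 0 0 0")

```text
time: 48.47
tool_pos: [524.5, -23.3, 88.1]
ee_rot: [0.0, -0.0, 1.0, 0.0]
ft_force: [0.3, 0.2, -0.3]
grip_width: 26.3
grasp_force: 59.3
```

Emit:
arm_command(steps="-1 0 0 0.05 0;-1 0 0 0.05 0;-1 0 0 0 0")

```text
time: 48.72
tool_pos: [524.5, -23.1, 86.1]
ee_rot: [0.0, -0.0, 1.0, 0.0]
ft_force: [-0.4, 0.5, -1.3]
grip_width: 26.1
grasp_force: 59.3
```

Emit:
arm_command(steps="-1 0 0 0.05 0;-1 0 0 0.04 0;-1 0 0 0 0")

```text
time: 48.97
tool_pos: [524.5, -23.1, 84.1]
ee_rot: [0.0, -0.0, 1.0, 0.0]
ft_force: [1.5, 0.1, 0.6]
grip_width: 26.2
grasp_force: 59.3
```

Emit:
arm_command(steps="-1 0 0 0.03 0;-1 0 0 0 0")

```text
time: 49.13
tool_pos: [524.4, -23.1, 83.4]
ee_rot: [0.0, -0.0, 1.0, 0.0]
ft_force: [0.2, 0.9, 1.9]
grip_width: 26.3
grasp_force: 59.3
```

Emit:
arm_command(steps="0 0 0 0 0;0 0 0 0 0;0 0 0 0 0;0 0 0 -0.5 0;0 0 0 -1 0;0 0 0 -1 0;0 0 0 -1 0;0 0 0 -0.8 0;0 0 -1 0 0;0 0 -1 0 0")

```text
time: 49.97
tool_pos: [525.1, -63.0, 171.4]
ee_rot: [0.001, -0.001, 1.0, -0.0]
ft_force: [0.1, -0.3, -0.6]
grip_width: 42.6
grasp_force: 0.0
```

Emit:
arm_command(steps="0 0 -1 0 0;0 0 -1 0 0;0 0 -1 0 0;0 0 -1 0 0;0 0 -1 0 0;0 0 0 0 0;0 0 0 0 0")

```text
time: 50.55
tool_pos: [524.3, -163.8, 169.8]
ee_rot: [0.0, 0.001, 1.0, 0.0]
ft_force: [0.3, -0.4, -0.1]
grip_width: 43.0
grasp_force: 0.0
```

```bash
python3 -c "
from h import *
go(586,241,170,theta=np.pi-.05);orange('7.png')
i=cv2.imread('pics/top7.png');j=cv2.imread('pics/scene7.png')
cv2.imwrite('pics/e.png',np.hstack([cv2.resize(i[150:255,200:350],(560,392),interpolation=2),cv2.resize(j[150:265,300:425],(240,221),interpolation=2) if 0 else cv2.copyMakeBorder(cv2.resize(j[150:250,300:400],(240,240),interpolation=2),0,152,0,0,0)]))"
```

```text
t 50.5 pos [ 524.3 -163.8  169.8] th 3.14 j6 -0.3 F [ 0.3 -0.4 -0.1] w 43.0
units x y z: [-3.060e+00  2.024e+01 -1.000e-02] ('spin', np.float64(0.56))
top 80 [267.5 178.3] bench [615. 124.] plat [602. 118.]
top 77 [295.9 180.5] bench [607.  47.] plat [595.  44.]
top 81 [324.7 182.7] bench [600. -31.] plat [588. -31.]
top 75 [264.4 202.4] bench [548. 131.] plat [538. 125.]
top 84 [293.3 205.1] bench [539.  54.] plat [530.  50.]
top 85 [321.6 207.6] bench [532. -22.] plat [523. -22.]
scene 117 [372.6 191.3] bench [578. 197.] plat [607. 114.]
scene 127 [336.4 196.1] bench [496. 126.] plat [532.  49.]
scene 127 [359.  203.3] bench [569. 118.] plat [598.  41.]
scene 152 [320.5 208.7] bench [487.  45.] plat [524. -24.]
scene 153 [343.6 217.4] bench [560.  34.] plat [591. -35.]
```

View pics/e.png

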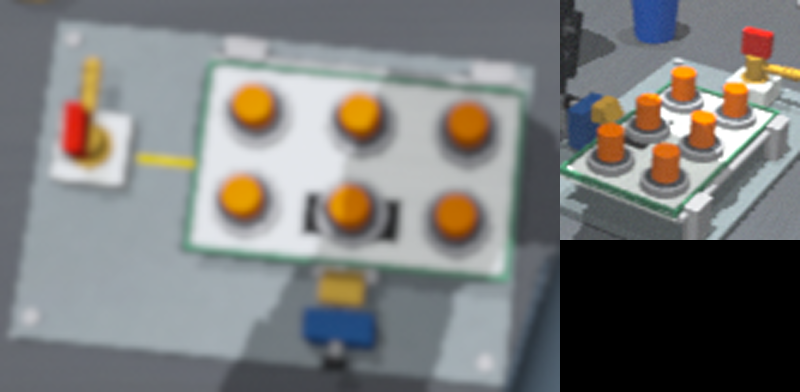

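The image shows all six bearings upright inside the green edge and the platform level. The elbow's nozzle points up-image, with its tip at (92,60). Next is the elbow.

Emit:
arm_command(steps="0 0 1 0 0;0 -0.3 1 0 0;0 -0.3 1 0 0;0 -0.3 1 0 0;0 -0.3 1 0 0;0 -0.3 1 0 0;0 -0.3 1 0 0;0 -0.3 1 0 0;0 -0.3 1 0 0;0 -0.3 1 0 0")

```text
time: 51.48
tool_pos: [578.0, 39.2, 169.6]
ee_rot: [-0.0, -0.001, 1.0, 0.0]
ft_force: [0.5, 0.1, -1.2]
grip_width: 42.7
grasp_force: 0.0
```

Emit:
arm_command(steps="0 -0.3 1 0 0;0 0 1 0 0;0 0 1 0 0;0 0 1 0 0;0 0 1 0 0;0 0 1 0 0;0 0 1 0 0;0 0 1 0 0;0 0 1 0 0;0 0 1 0 0")

```text
time: 52.32
tool_pos: [583.2, 239.1, 169.6]
ee_rot: [-0.0, -0.001, 1.0, 0.0]
ft_force: [0.9, 0.7, 0.9]
grip_width: 42.7
grasp_force: 0.0
```

Emit:
arm_command(steps="0 0 0.2 0 0;0 0 0 0 0.6;0 0 0 0 0;0 0 0 0 0")

```text
time: 52.65
tool_pos: [583.6, 241.2, 169.4]
ee_rot: [-0.0, 0.025, 1.0, -0.0]
ft_force: [-0.5, -0.6, 0.1]
grip_width: 42.9
grasp_force: 0.0
```

```bash
python3 -c "
from h import *
go(586,241,92,theta=np.pi-.057);w=snap('wrist','w8.png')"
```

```text
t 52.6 pos [583.6 241.2 169.4] th 3.092 j6 0.44 F [-0.5 -0.6  0.1] w 42.9
units x y z: [-0.12 -0.01  3.87] ('spin', np.float64(0.08))
```

View pics/w8.png

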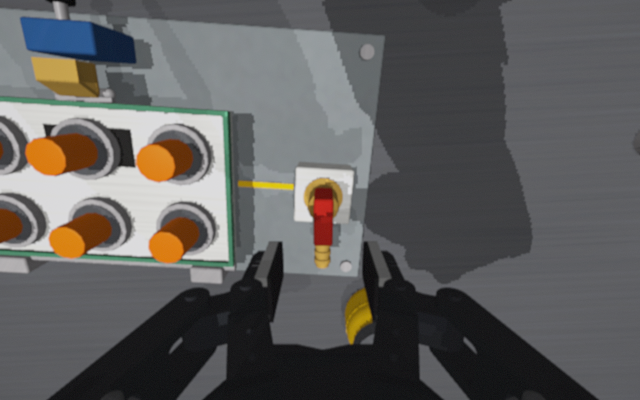

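The wrist view shows the tab at (323,215), centred between the jaws and aligned with them. I'll check the axis by projection.

```bash
python3 -c "
from h import *
from scipy.spatial.transform import Rotation as R
o=ctrl.get_obs();c=read_camera('wrist')
q=o['ee_rot'];T=np.eye(4);T[:3,:3]=R.from_quat(np.r_[q[1:],q[0]]).as_matrix();T[:3,3]=o['tool_pos']
c['T']=T@c['tool_from_camera']
for z in(103,71):
  for s in(-18,18):
    for t in(-7,7):
      a=-.057;print(z,s,t,proj(c,np.array([586+s*np.cos(a)-t*np.sin(a),241+s*np.sin(a)+t*np.cos(a),z])).round(1))
i=cv2.cvtColor(c['img'],cv2.COLOR_RGB2BGR);cv2.imwrite('pics/f.png',cv2.resize(i[150:280,270:380],None,fx=4.5,fy=4.5,interpolation=2))"
```

```text
103 -18 -7 [311.4 198.8]
103 -18 7 [331.8 198.9]
103 18 -7 [311.5 246.2]
103 18 7 [331.  246.4]
71 -18 -7 [312.9 186.1]
71 -18 7 [330.7 186.3]
71 18 -7 [313.  228.2]
71 18 7 [329.9 228.3]
```

View pics/f.png

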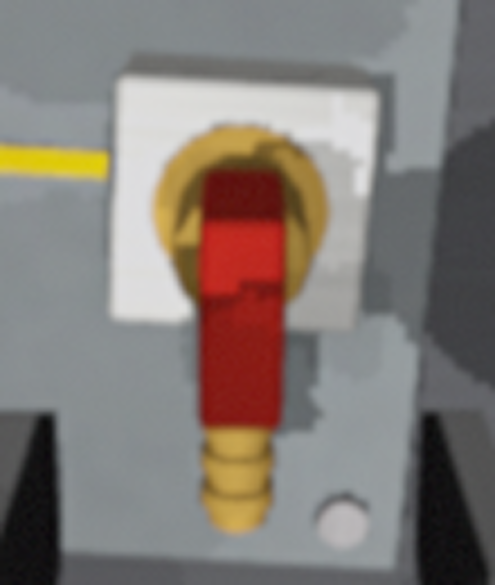

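The crop shows the tab's top face at full-image x 315–333, y 199–245, which is within 2 mm of the prediction. Descending and gripping.

Emit:
arm_command(steps="0 -0.12 0.05 0.5 0.1;0 0 0 1 0;0 0 0 1 0;0 0 0 0.8 0;0 0 0 0.4 0;0 0 0 0.15 0;0 0 0 0 0;0 0 0 0 0")

```text
time: 53.42
tool_pos: [587.0, 241.8, 92.9]
ee_rot: [0.0, 0.03, 1.0, 0.0]
ft_force: [0.3, 0.5, 0.4]
grip_width: 42.7
grasp_force: 0.0
```

Emit:
arm_command(steps="-1 0 0 0 0;-1 0 0 0 0;-1 0 0 0 0;-1 0 0 0 0;-1 0 0 0 0;-1 0 0 0 0;-1 0 0 0 0")

```text
time: 54.0
tool_pos: [587.0, 241.4, 93.5]
ee_rot: [0.001, 0.03, 1.0, -0.0]
ft_force: [-0.5, -4.1, 7.1]
grip_width: 12.9
grasp_force: 59.2
```

```bash
python3 -c "
from h import *
go(586,242,92,theta=np.pi-.057);print(ctrl.get_obs()['wrist_torque'])"
```

```text
t 54.0 pos [587.  241.4  93.5] th 3.081 j6 0.45 F [-0.5 -4.1  7.1] w 12.9
units x y z: [0.05 0.03 0.07] ('spin', np.float64(-0.04))
[-0.73642095  0.08706981 -0.07488197]
```

Emit:
arm_command(steps="-1 0 0 0 0.6;-1 0 0 0 0.8;-1 0 0 0 0.8;-1 0 0 0 0.8;-1 0 0 0 0.8;-1 0 0 0 0.8;-1 0 0 0 0.8;-1 0 0 0 0.8;-1 0 0 0 0.8;-1 0 0 0 0")

```text
time: 54.83
tool_pos: [586.7, 240.6, 93.5]
ee_rot: [0.001, 0.332, 0.943, -0.001]
ft_force: [-2.5, -7.7, 7.1]
grip_width: 13.1
grasp_force: 59.5
```

```bash
python3 -c "
from h import *
go(587,241.5,93,theta=0);print(ctrl.get_obs()['wrist_torque'])"
```

```text
t 54.8 pos [586.7 240.6  93.5] th 2.465 j6 1.07 F [-2.5 -7.7  7.1] w 13.1
units x y z: [0.02 0.04 0.02] ('spin', np.float64(-7.75))
[-1.4730381   0.28559582 -0.11146024]
```

Emit:
arm_command(steps="-1 0 0 0 0.8;-1 0 0 0 0.8;-1 0 0 0 0.8;-1 0 0 0 0.8;-1 0 0 0 0.8;-1 0 0 0 0.8;-1 0 0 0 0.8;-1 0 0 0 0.8;-1 0 0 0 0.8;-1 0 0 0 0.8")

```text
time: 55.67
tool_pos: [585.9, 240.1, 93.4]
ee_rot: [0.001, 0.634, 0.773, -0.001]
ft_force: [-5.3, -9.4, 10.8]
grip_width: 13.0
grasp_force: 59.9
```

Emit:
arm_command(steps="-1 0 0 0 0.8;-1 0 0 0 0.8;-1 0 0 0 0.8;-1 0 0 0 0.8;-1 0 0 0 0.4;-1 0 0 0 0;-1 0 0 0 0;-1 0 0 0 0")

```text
time: 56.33
tool_pos: [585.4, 240.0, 93.4]
ee_rot: [0.001, 0.746, 0.666, -0.001]
ft_force: [-7.8, -9.6, 12.0]
grip_width: 13.0
grasp_force: 60.1
```

```bash
python3 -c "
from h import *
go(587,241.5,93,theta=1.46);print(ctrl.get_obs()['wrist_torque'])"
```

```text
t 56.3 pos [585.4 240.   93.4] th 1.457 j6 2.07 F [-7.8 -9.6 12. ] w 13.0
units x y z: [0.08 0.07 0.02] ('spin', np.float64(-0.03))
[-1.98257672  1.29170092 -0.05674369]
```

Emit:
arm_command(steps="0 0 0 0 0;0 0 0 0 0;0 0 0 0 0;0 0 0 0 0;0 0 0 -0.5 0;0 0 0 -1 0;0 0 0 -1 0;0 0 0 -1 0;0 0 0 -1 0;0 0 0 -1 0")

```text
time: 57.17
tool_pos: [586.5, 242.0, 204.1]
ee_rot: [0.0, 0.746, 0.666, 0.0]
ft_force: [0.4, 0.4, -0.5]
grip_width: 42.5
grasp_force: 0.0
```

Emit:
arm_command(steps="0 -1 0 0 0;0 -1 0 0 0;0 -1 0 0 0;0 -1 0 0 0;0 -1 0 0 0;0 -1 0 0 0;0 -1 0 0 0;0 -1 0 0 0;0 0 0 0 0;0 0 0 0 0")

```text
time: 58.0
tool_pos: [568.7, 82.2, 203.1]
ee_rot: [0.0, 0.746, 0.666, 0.0]
ft_force: [-0.5, 0.4, 0.0]
grip_width: 42.4
grasp_force: 0.0
```

```bash
python3 -c "
from h import *
go(587,241.5,93);orange('9.png')
i=cv2.imread('pics/top9.png');j=cv2.imread('pics/scene9.png')
cv2.imwrite('pics/g.png',np.hstack([cv2.resize(i[150:255,200:350],(560,392),interpolation=2),cv2.copyMakeBorder(cv2.resize(j[150:250,300:400],(240,240),interpolation=2),0,152,0,0,0)]))"
```

```text
t 58.0 pos [568.7  82.2 203.1] th 1.456 j6 1.83 F [-0.5  0.4  0. ] w 42.4
units x y z: [8.02 0.   5.51] 
top 85 [324.6 183.3] bench [599. -31.] plat [587. -31.]
top 86 [321.5 207.6] bench [532. -22.] plat [522. -22.]
scene 128 [372.7 190.9] bench [577. 200.] plat [606. 116.]
scene 130 [336.3 195.9] bench [495. 126.] plat [532.  49.]
scene 135 [358.8 203.3] bench [568. 117.] plat [598.  41.]
scene 152 [320.5 208.5] bench [487.  46.] plat [523. -23.]
scene 151 [343.6 217.5] bench [561.  34.] plat [591. -35.]
```

View pics/g.png

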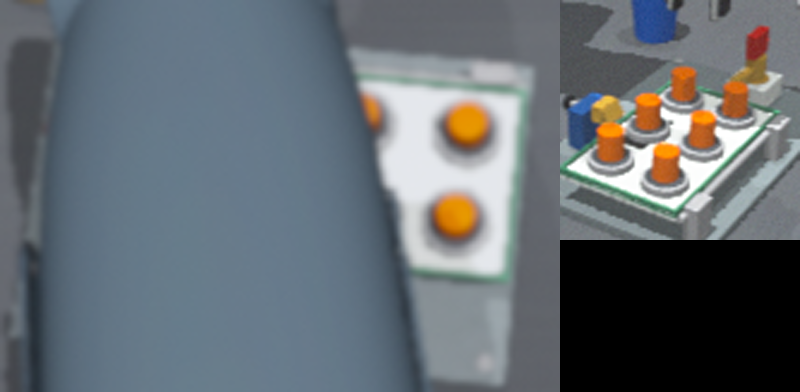

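The scene crop shows six bearings standing and the nozzle turned towards the platform, but the arm blocks the top view. I'll move clear to check the nozzle angle.

Emit:
arm_command(steps="0 -1 0 0 0;0 -1 0 0 0;0 -1 0 0 0;0 -1 0 0 0;0 -1 0 0 0;0 -1 0 0 0;0 -1 0 0 0;0 -1 0 0 0;0 -1 0 0 0;0 -1 0 0 0")

```text
time: 58.93
tool_pos: [546.4, -115.8, 202.4]
ee_rot: [-0.0, 0.745, 0.667, 0.0]
ft_force: [0.7, 0.2, 0.8]
grip_width: 42.9
grasp_force: 0.0
```

Emit:
arm_command(steps="0 -1 0 0 0;0 -1 0 0 0;0 -1 0 0 0;0 0 0 0 0;0 0 0 0 0")

```text
time: 59.35
tool_pos: [539.6, -175.4, 202.2]
ee_rot: [-0.0, 0.746, 0.666, 0.0]
ft_force: [-0.5, 0.5, 0.2]
grip_width: 42.5
grasp_force: 0.0
```

```bash
python3 -c "
from h import *
from fit import W
go(587,241.5,93);orange('10.png')
i=cv2.imread('pics/top10.png');c=read_camera('top')
p=[564.5,47.2,-.1107]
for e in(2.0,2.2,2.4):
    a=-np.pi/2+2.2-e
    print(e,[(((proj(c,W(p,(r*np.cos(a),195+r*np.sin(a),57))[0])-[200,150]+.5)*[560/150,392/105])-.5).round(1).tolist() for r in(25,60)])
j=cv2.imread('pics/scene10.png')
cv2.imwrite('pics/k.png',np.hstack([cv2.resize(i[150:255,200:350],(560,392),interpolation=2),cv2.copyMakeBorder(cv2.resize(j[150:250,300:400],(240,240),interpolation=2),0,152,0,0,0)]))"
```

```text
t 59.4 pos [ 539.6 -175.4  202.2] th 1.457 j6 1.37 F [-0.5  0.5  0.2] w 42.5
units x y z: [20.98 -0.    5.46] 
top 80 [267.5 178.2] bench [615. 124.] plat [602. 118.]
top 80 [295.9 180.5] bench [607.  47.] plat [595.  44.]
top 81 [324.7 182.7] bench [600. -31.] plat [588. -31.]
top 77 [264.5 202.4] bench [548. 131.] plat [538. 125.]
top 85 [293.3 205.1] bench [540.  54.] plat [530.  51.]
top 86 [321.6 207.5] bench [532. -22.] plat [523. -22.]
scene 128 [336.4 196.1] bench [496. 126.] plat [532.  49.]
scene 128 [359.  203.4] bench [569. 117.] plat [598.  41.]
scene 153 [320.5 208.7] bench [487.  45.] plat [524. -24.]
scene 153 [343.7 217.5] bench [561.  34.] plat [591. -35.]
2.0 [[121.0, 138.3], [169.9, 133.5]]
2.2 [[120.7, 145.1], [169.3, 149.8]]
2.4 [[119.0, 151.8], [165.4, 165.9]]
```

View pics/k.png

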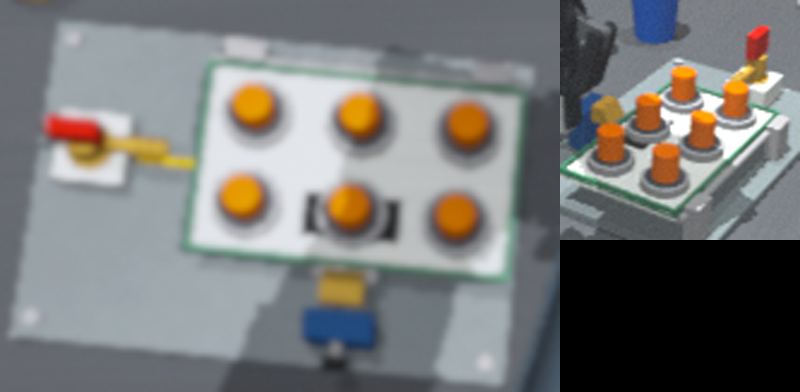

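The nozzle runs from (120,144) to its tip at (166,151), which matches 2.2 rad. All six bearings stand and the platform is held, so I'm handing in.

```bash
python3 -c "
from cell import ctrl
print(ctrl.finish_job())"
```

```text
the job is handed in; nothing more can be done
None
```

I handed the job in at about 59 s, and no verdict came back: by the cameras the platform is level and caught, all six bearings stand upright inside the green edge, the nozzle is at about 2.2 rad along the yellow line, and the bystanders were left alone.

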